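# Fit up three post feet on the welding table

## Robot

A 6-joint arm with a two-finger parallel gripper is mounted at the origin on the work surface. World frame = base frame: x ahead of the robot, y to its left, z up, the work surface at z = 0. Lengths are in m, angles in rad, forces in N, time in s.
With the tool pointing down it reaches from about 0.35 to 0.85 m from the base axis. Payload 8.1 kg.
Tool frame: the origin (TCP) lies on the mounting face of the last link; the fingertips stand 186 mm ahead of it and the grasp point (between the pads) lies 167 mm ahead of it; z points along the fingers, y is the line along which they close (so a half turn about z gives the same grasp; the last joint's range is limited). The gripper opens to 93 mm and grips with 3 to 60 N. Pads are 15 mm wide; open, the fingers measure 128 mm over their backs; the gripper's body (75 mm by 188 mm) begins 65 mm behind the grasp point.
Start: joints at [-1.418, 0.13, 1.488, -0, 1.523, -0.085], TCP at [0.141, -0.583, 0.405] pointing down, gripper open.
Joint ranges: [-2.96, 2.96], [-0.89, 2.26], [0.02, 2.5], [-1.34, 4.48], [0, 2.73], [-2.66, 2.66]. Speed limits (rad/s): [2.39, 2.39, 2.79, 3.14, 3.14, 3.14].

## Interface

Orientations are given as a rotation vector (axis times angle).
In Python, from plant import read_state, read_camera, camera_params, close_job gives the robot as it stands. The module is installed in compiled form; this text tells all that it offers.
- The arm moves only by the tool servo_tool, never from a script. Its argument "increments" is a list of rows, each an object with "slide": the shift along the tool's x, y, z in mm, a list of three; "dr": the turn, a rotation vector about the tool's x, y, z in rad, a list of three; "jaw": the closure, from 0 (fully open) to 1 (shut). In form: [{"slide": [x, y, z], "dr": [ax, ay, az], "jaw": jaw}, ...]. A call has 1 to 20 rows; each row is the pose to reach, as a shift and turn from the pose commanded when the call began, along the tool's axes at that moment; what a row does not reach only later rows make up. A row lasts 1/10 s, in which the tool goes at most 50 mm and 8.59 degrees, less where a joint would pass 70% of its speed; a pose out of reach is approached as far as the arm can. A call with a gripper value outside its range is refused whole. The fingers move at their own pace and stop on an object; "force" is the grip in N (left out, the last holds). Time passes only in rows, so rows that repeat a pose let the fingers close. It gives the time, the measured TCP pose, the force, the opening and the grip force at its end, in the units of the state.
- read_state(): the state, without advancing time (a new reading comes with each control period).
- read_camera(name): name is "scene" or "top"; returns (picture, depth): 420x560x3 uint8, red, green, blue; 420x560 float32, m along the optical axis (not along the pixel's ray), 0 where there is no reading.
- camera_params(name): a dict with "fx", "fy", "cx", "cy" (pixels), "rvec" (rotation vector, rad) and "tvec" (3), from world to camera coordinates, as OpenCV has them. Camera axes: x right, y down, z forward; pixel columns grow to the right and rows downward; lengths in m; the calibration is good to about 2 mm. A picture is of the moment at which its call begins. camera_params takes no time and is no camera call.
- close_job(): hands the job in; it is judged then, once.
The state is a dict: "t": time; "q": joint angles; "dq": joint speeds; "joint_torque": joint torques, N m; "tool_pos": TCP position; "orientation": TCP orientation; "force": force on the tool from outside, world axes, zero at the start; "wrist_torque": the same for the moment, N m; "opening": finger opening in m; "gripper_force": force on a finger pad.
Only numpy, scipy, OpenCV 4.12 (cv2) and the standard library are available. Lean on these libraries where they do the work, as an engineer would, in place of code of your own. Each camera call takes 0.05 s, during which the arm holds its last target. There are 200 camera calls.

## Task

Fit up three post feet on the welding table, ready for tacking. Lay the loose rectangular plate flat on the bed of the tacking jig and slide it home against all three stop pins, and only then stand the rectangular tube upright in the middle of it, its long sides along the plate's long sides. Stand the square tube upright in the middle of the square plate, its sides parallel to the plate's, and the round tube upright in the middle of the round flange; leave the solid round bar and the angle offcut where they are.

Things in the scene. Friction and masses are not known exactly. Their poses are not given: they have to be found in the camera images.
- rect_plate_mid (a point): Loose bare-steel plate, 60 (its x) x 110 (its y) x 12 mm thick (z), with chalked centre lines; lies flat on the table. The point is the middle of the plate, half-way through its thickness. About 0.6 kg. Grip it across its 60 mm width.
- rect_tube_mid (a point): Loose rectangular steel tube stub standing on end, open at both ends: 30 (its x) x 50 (its y) mm outside, wall 4 mm, 70 mm tall. The point is on its axis, half-way up (35 mm above its foot). About 0.3 kg. Its place is on the rectangular plate once that is home in the jig.
- square_tube_mid (a point): Loose square steel tube stub standing on end, open at both ends: 40 x 40 mm outside (sides along its x and y), wall 4 mm, 70 mm tall. The point is on its axis, half-way up (35 mm above its foot). About 0.3 kg. Its place is on the square plate.
- round_tube_mid (a point): Loose round steel tube stub standing on end, open at both ends: 42 mm outside diameter, wall 4 mm, 70 mm tall. The point is on its axis, half-way up (35 mm above its foot). About 0.25 kg. Its place is on the round flange.
- jig: Fixed tacking jig: bed 100 (x) x 150 (y) x 12 mm, origin at the centre of its underside. Three stop pins, 12 mm thick, rise 16 mm above the bed at (36, 36), (36, -36), (0, 61) mm. Home, the plate lies with its length along y, touching the two pins at +x with a long side and the pin at +y with an end, its middle above the origin. Open at -x and -y. Ears at (-20, +-87) mm are 10 mm high.
- square_plate: Square steel plate 100 x 100 x 10 mm with chalked centre lines, held to the table (it does not move) by two black bar magnets 11 mm high that lie against two of its edges. Origin: centre of its underside; its sides run along its x and y; its upper face is at z = 10 mm.
- round_flange: Round steel flange, a disc of 110 mm diameter and 10 mm thick with a chalked centre cross, held to the table (it does not move) by two black bar magnets 11 mm high at its rim. Origin: centre of its underside; its upper face is at z = 10 mm.
- solid_bar_mid (a point): Solid round bar offcut, 38 mm in diameter and 50 mm tall, standing on end: not hollow, to be left where it is. The point is its centre.
- angle_offcut_mid (a point): Angle-iron offcut, 40 x 40 mm legs 5 mm thick, 55 mm tall, standing on end: to be left where it is. The point is the centre of its 40 x 40 mm outline, half-way up.
Not all that is in view belongs to the job. What is shaped like the part that bears round_tube_mid but orange is not meant. Leave any red look-alike of the round_flange alone.

How it is judged:
By the outcome, as a careful person would: the job done as asked, in the order asked, and still so for the second after the job is handed in, with the robot touching nothing.
It also fails if it takes over 131 s, if anything falls off the work surface, if the arm or the gripper's body presses on something with over 40 N, if the wrist force passes 120 N, or if a joint passes its speed limit or range.

## Working session

There is one attempt and no reset: what is moved stays moved. The work goes in short steps, Python scripts to look and compute and a tool call to move; the robot and the scene stay as the last step left them, time stands still between calls to the robot, and variables do not carry over. Pictures are saved under pics/ and viewed, at most 14 in all, crops included, and the job is handed in when it is done.

Besides the shell and the picture viewer there is one more tool, called after "Call:" as name(argument=value, ...) on one line, values as JSON. servo_tool: Moves the arm, as the interface text tells. Its arguments: {"type":"object","properties":{"increments":{"type":"array"},"force":{"type":"number"}},"required":["increments"]}

```bash
mkdir -p pics; cat > h.py <<'E'
import numpy as np, cv2
from plant import read_state, read_camera, camera_params, close_job
def cam(n):
    p=camera_params(n);K=np.array([[p['fx'],0,p['cx']],[0,p['fy'],p['cy']],[0,0,1]]);R=cv2.Rodrigues(np.array(p['rvec'],float))[0];return K,R,np.array(p['tvec'],float).ravel()
def grab(n,tag):
    im,d=read_camera(n);np.savez(f'{tag}.npz',im=im,d=d);cv2.imwrite(f'pics/{tag}.png',im[:,:,::-1]);return im,d
def ray(n,uv,z):
    K,R,t=cam(n);uv=np.atleast_2d(np.asarray(uv,float));r=(np.c_[uv,np.ones(len(uv))]@np.linalg.inv(K).T)@R
    c=-R.T@t;return c+r*((z-c[2])/r[:,2])[:,None]
def cloud(n,d):
    K,R,t=cam(n);v,u=np.mgrid[:d.shape[0],:d.shape[1]]
    P=np.stack([(u-K[0,2])/K[0,0]*d,(v-K[1,2])/K[1,1]*d,d],-1);return (P-t)@R
def proj(n,P):
    K,R,t=cam(n);q=(np.atleast_2d(P)@R.T+t)@K.T;return q[:,:2]/q[:,2:]
E
python3 - <<'E'
from h import *
for n in('top','scene'):
    im,d=grab(n,n+'0');K,R,t=cam(n);print(n,K[0,0],-R.T@t)
s=read_state();print(s)
E
```

```text
top 401.45999341485987 [ 0.3948273  -0.00494968  1.04077124]
scene 406.5086716555153 [1.10080208 0.31780457 0.77853235]
{'t': 0.1, 'q': array([-1.41839309e+00,  1.31106406e-01,  1.48913298e+00,  1.20374255e-05,
        1.52301646e+00, -8.54233350e-02]), 'dq': array([-0.00043455, -0.00044757, -0.00219013, -0.00105704, -0.00171538,
        0.00060991]), 'joint_torque': array([ 6.03680710e-04, -5.61342752e+01, -4.93095911e+01,  7.68982200e-02,
        2.91781453e-02, -7.45971988e-05]), 'tool_pos': array([ 0.14133494, -0.58291375,  0.40380023]), 'orientation': array([-3.11775636e+00, -3.72499141e-01,  6.85659027e-05]), 'force': array([-0.37740177,  0.4711395 , -0.07294033]), 'wrist_torque': array([-0.00730771,  0.03628604, -0.01602273]), 'gripper_force': 0.0, 'opening': 0.0930118847390194}
```

View pics/top0.png

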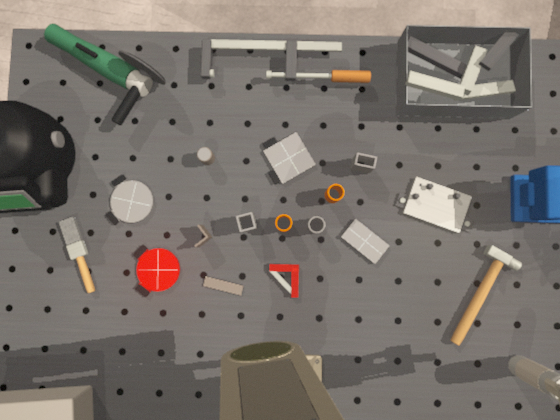

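View pics/scene0.png

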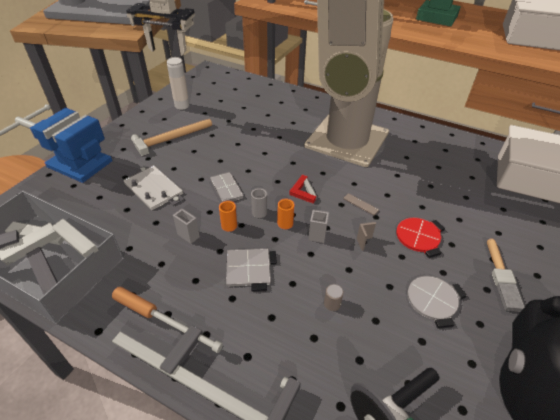

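Top view: grey round tube at (317,225), with orange look-alikes at (336,192) and (284,223). Grey flange is at (131,201), red look-alike at (158,270). Square tube (246,222), rect tube (366,160), loose plate (365,241), jig (437,205), square plate (290,158), solid bar (205,155), angle (200,237). The grey ones fit the description. I'll confirm with one enlarged crop while measuring.

```bash
cat > m.py <<'E'
from h import *
d=np.load('top0.npz');im,D=d['im'],d['d'];P=cloud('top',D)
cv2.imwrite('pics/crop.png',cv2.resize(im[130:280,100:480],None,fx=2.1,fy=2.1,interpolation=cv2.INTER_CUBIC)[:,:,::-1])
print('table z',np.median(P[280:300,330:430,2]),P[280:300,330:430,2].std())
def obj(name,u,v,w,zlo,zhi,zf):
    Q=P[v-w:v+w,u-w:u+w];m=((Q[...,2]>zlo)&(Q[...,2]<zhi)).astype(np.uint8)
    n,l,st,ce=cv2.connectedComponentsWithStats(m)
    i=1+np.argmax(st[1:,4]);m=(l==i).astype(np.uint8)
    c=max(cv2.findContours(m,cv2.RETR_EXTERNAL,cv2.CHAIN_APPROX_NONE)[0],key=len)[:,0]+[u-w,v-w]
    W=ray('top',c,zf)[:,:2].astype(np.float32)*1000
    (cx,cy),(a,b),an=cv2.minAreaRect(W);print(name,'c %.1f %.1f size %.1f %.1f ang %.1f'%(cx,cy,a,b,an),'zmed %.4f'%np.median(Q[...,2][m>0]),'n',m.sum())
obj('rplate',365,241,32,.006,.03,.012)
obj('rtube',366,160,18,.045,.09,.07)
obj('stube',246,222,18,.045,.09,.07)
obj('round',317,225,15,.045,.09,.07)
obj('sqplate',290,158,34,.0055,.02,.010)
obj('flange',131,201,32,.0055,.02,.010)
obj('jig',437,205,42,.006,.02,.012)
obj('bar',205,155,15,.03,.07,.05)
obj('angle',202,237,15,.03,.07,.055)
Q=P[175:235,400:475];m=((Q[...,2]>.02)&(Q[...,2]<.04)).astype(np.uint8);n,l,st,ce=cv2.connectedComponentsWithStats(m)
for i in range(1,n):
    if st[i,4]>3: print('pin',ce[i]+[400,175],st[i,4],ray('top',ce[i]+[400,175],.028)*1000)
E
python3 m.py
```

```text
table z -0.0007193435457116316 0.05699461427292156
rplate c 400.7 -212.0 size 110.3 60.3 ang 53.0 zmed 0.0112 n 1019
rtube c 593.7 -197.8 size 52.8 35.8 ang 79.5 zmed 0.0672 n 210
stube c 438.2 87.4 size 40.7 40.6 ang 15.9 zmed 0.0690 n 133
round c 436.3 -82.8 size 38.7 41.1 ang 1.6 zmed 0.0684 n 103
sqplate c 614.2 -2.9 size 118.1 118.2 ang 29.8 zmed 0.0096 n 1617
flange c 486.0 395.2 size 114.9 132.0 ang 82.9 zmed 0.0099 n 1589
jig c 499.3 -393.0 size 196.0 100.9 ang 71.4 zmed 0.0110 n 2329
bar c 605.0 198.5 size 39.7 35.5 ang 46.7 zmed 0.0496 n 198
angle c 402.7 206.1 size 42.6 42.5 ang 39.0 zmed 0.0533 n 104
pin [430.7826087  185.17391304] 23 [[ 544.12383618 -372.05160306   28.        ]]
pin [416.90909091 195.09090909] 22 [[ 518.02065314 -337.33349008   28.        ]]
pin [457.80952381 194.9047619 ] 21 [[ 521.19742412 -439.68551639   28.        ]]
```

View pics/crop.png

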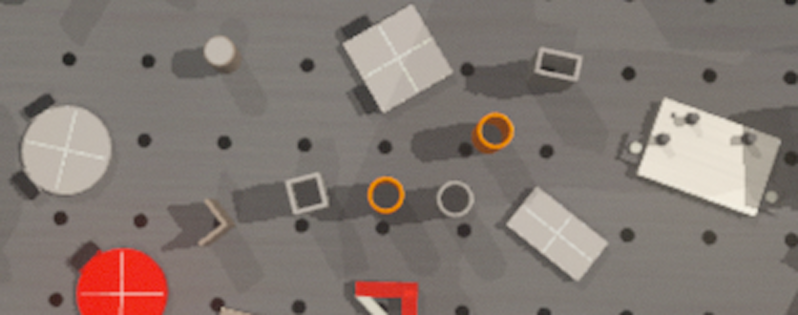

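The crop confirms it: grey round tube at crop (455,199), between and apart from the orange ones at (385,195) and (495,130). Grey flange is at (66,150), red one at (122,290). I'll now refine the centres with brightness masks so the magnets drop out, and with tighter height bands.

```bash
cat >> h.py <<'E'
def go(x,y,z,psi):
    """mm, deg (yaw of tool y): print slide/dr from present pose, tool down"""
    s=read_state();from scipy.spatial.transform import Rotation as Ro
    R0=Ro.from_rotvec(s['orientation']);p=np.deg2rad(psi)
    ty=np.array([np.cos(p),np.sin(p),0]);tz=np.array([0,0,-1.]);R1=Ro.from_matrix(np.c_[np.cross(ty,tz),ty,tz])
    sl=R0.inv().apply(np.array([x,y,z])-s['tool_pos']*1000)
    print('slide',sl.round(1),'dr',(R0.inv()*R1).as_rotvec().round(4))
def bright(n,im,u,v,w,zf,lo=120,name=''):
    q=im[v-w:v+w,u-w:u+w].astype(int);m=((q.min(2)>lo)&(q.max(2)-q.min(2)<45)).astype(np.uint8)
    m=cv2.morphologyEx(m,cv2.MORPH_OPEN,np.ones((3,3),np.uint8));k,l,st,ce=cv2.connectedComponentsWithStats(m);i=1+np.argmax(st[1:,4])
    c=max(cv2.findContours((l==i).astype(np.uint8),cv2.RETR_EXTERNAL,cv2.CHAIN_APPROX_NONE)[0],key=len)[:,0]+[u-w,v-w]
    W=ray(n,c,zf)[:,:2].astype(np.float32)*1000;r=cv2.minAreaRect(W)
    print(name,n,'rect',np.round(r[0],1),np.round(r[1],1),round(r[2],1),'circ',np.round(cv2.minEnclosingCircle(W)[0],1),round(cv2.minEnclosingCircle(W)[1],1));return c
E
cat > m2.py <<'E'
from h import *
d=np.load('top0.npz');im,D=d['im'],d['d'];P=cloud('top',D)
for nm,u,v,w,z in(('rplate',365,241,32,.012),('sq',290,158,34,.01),('fl',131,201,30,.01)): bright('top',im,u,v,w,z,name=nm)
e=np.load('scene0.npz')['im']
for nm,u,v,w,z in(('rplate',227,188,25,.012),('sq',248,267,28,.01),('fl',433,298,32,.01)): bright('scene',e,u,v,w,z,name=nm)
print(im[225,360],im[165,295],im[205,125])
for n,u,v,w in(('rt',366,160,18),('st',246,222,18),('ro',317,225,15)):
    Q=P[v-w:v+w,u-w:u+w];p=Q[(Q[...,2]>.062)&(Q[...,2]<.08)][:,:2].astype(np.float32)*1000
    r=cv2.minAreaRect(p);print(n,np.round(r[0],1),np.round(r[1],1),round(r[2],1),p.mean(0).round(1),len(p))
go(401,-212,300,-37)
E
python3 m2.py
```

```text
rplate top rect [ 399.8 -213. ] [113.2  64.5] 52.7 circ [ 400.3 -214. ] 62.3
sq top rect [610.6 -12.8] [101.9 102.9] 31.8 circ [611.3 -12.6] 68.9
fl top rect [485.5 394.2] [109.5 110.1] 1.6 circ [484.9 393.9] 56.9
rplate scene rect [ 401.9 -211.3] [111.6  60.8] 52.8 circ [ 401.6 -211. ] 59.8
sq scene rect [612.8 -11.8] [99.5 99.3] 31.6 circ [612.4 -11. ] 68.7
fl scene rect [487.1 394.3] [107.8 110.5] 85.3 circ [486.8 394.8] 56.0
[196 188 177] [186 177 169] [192 182 173]
rt [ 596.2 -199.7] [50.6 30.7] 78.9 [ 596.3 -200.2] 134
st [438.6  88.1] [39.6 39.8] 15.9 [438.5  88.6] 108
ro [436.4 -82.9] [39.3 39.7] 46.2 [436.3 -83.5] 86
slide [ 339.7 -299.1  104.3] dr [-0.0015 -0.0007 -0.6872]
```

Call:
servo_tool(increments=[{"slide":[339.7,-299.1,60],"dr":[0,0,-0.69],"jaw":0},{"slide":[339.7,-299.1,60],"dr":[0,0,-0.69],"jaw":0},{"slide":[339.7,-299.1,60],"dr":[0,0,-0.69],"jaw":0},{"slide":[339.7,-299.1,60],"dr":[0,0,-0.69],"jaw":0},{"slide":[339.7,-299.1,60],"dr":[0,0,-0.69],"jaw":0},{"slide":[339.7,-299.1,60],"dr":[0,0,-0.69],"jaw":0},{"slide":[339.7,-299.1,60],"dr":[0,0,-0.69],"jaw":0},{"slide":[339.7,-299.1,60],"dr":[0,0,-0.69],"jaw":0},{"slide":[339.7,-299.1,60],"dr":[0,0,-0.69],"jaw":0},{"slide":[339.7,-299.1,104],"dr":[0,0,-0.69],"jaw":0},{"slide":[339.7,-299.1,104],"dr":[0,0,-0.69],"jaw":0},{"slide":[339.7,-299.1,104],"dr":[0,0,-0.69],"jaw":0},{"slide":[339.7,-299.1,104],"dr":[0,0,-0.69],"jaw":0}], force=30)

```text
t: 1.4
tool_pos: [0.401, -0.2135, 0.3023]
orientation: [2.809, 1.403, 0.001]
force: [-0.6, -0.3, -0.7]
opening: 0.0931
gripper_force: 0.0
```

```bash
python3 -c "
from h import *
go(401,-212,188,-37.2)"
```

```text
slide [  1.2  -1.1 114.3] dr [0.0015 0.0002 0.0049]
```

Call:
servo_tool(increments=[{"slide":[0,0,50],"dr":[0,0,0.005],"jaw":0},{"slide":[0,0,90],"dr":[0,0,0.005],"jaw":0},{"slide":[0,0,112],"dr":[0,0,0.005],"jaw":0},{"slide":[0,0,112],"dr":[0,0,0.005],"jaw":0},{"slide":[0,0,112],"dr":[0,0,0.005],"jaw":0.3},{"slide":[0,0,112],"dr":[0,0,0.005],"jaw":0.6},{"slide":[0,0,112],"dr":[0,0,0.005],"jaw":0.6},{"slide":[0,0,112],"dr":[0,0,0.005],"jaw":0.6},{"slide":[0,0,112],"dr":[0,0,0.005],"jaw":0.6},{"slide":[0,0,112],"dr":[0,0,0.005],"jaw":0.6}])

```text
t: 2.4
tool_pos: [0.4007, -0.2121, 0.1891]
orientation: [-2.812, -1.398, 0.002]
force: [-4.8, 1.8, 7.2]
opening: 0.0594
gripper_force: 30.0
```

```bash
python3 -c "
from h import *
go(486,-400,250,-18.6)"
```

```text
slide [-98.4 181.3 -61.2] dr [-0.0017 -0.     -0.3231]
```

Call:
servo_tool(increments=[{"slide":[0,0,-40],"dr":[0,0,0],"jaw":0.6},{"slide":[0,0,-61],"dr":[0,0,0],"jaw":0.6},{"slide":[-20,36,-61],"dr":[0,0,-0.06],"jaw":0.6},{"slide":[-40,72,-61],"dr":[0,0,-0.13],"jaw":0.6},{"slide":[-60,108,-61],"dr":[0,0,-0.2],"jaw":0.6},{"slide":[-80,145,-61],"dr":[0,0,-0.26],"jaw":0.6},{"slide":[-98.4,181.3,-61],"dr":[0,0,-0.323],"jaw":0.6},{"slide":[-98.4,181.3,-61],"dr":[0,0,-0.323],"jaw":0.6},{"slide":[-98.4,181.3,-61],"dr":[0,0,-0.323],"jaw":0.6},{"slide":[-98.4,181.3,-61],"dr":[0,0,-0.323],"jaw":0.6}], force=35)

```text
t: 3.4
tool_pos: [0.4857, -0.3993, 0.2486]
orientation: [-2.549, -1.831, 0.0]
force: [-0.3, 0.9, -6.0]
opening: 0.0595
gripper_force: 35.0
```

```bash
python3 -c "
from h import *
im,d=grab('scene','s1');cv2.imwrite('pics/s1c.png',cv2.resize(im[100:250,80:280],None,fx=4,fy=4,interpolation=cv2.INTER_CUBIC)[:,:,::-1])
go(486,-400,203,-18.6)"
```

```text
slide [-0.8  0.6 46.1] dr [-0.0015 -0.0009 -0.0001]
```

View pics/s1c.png

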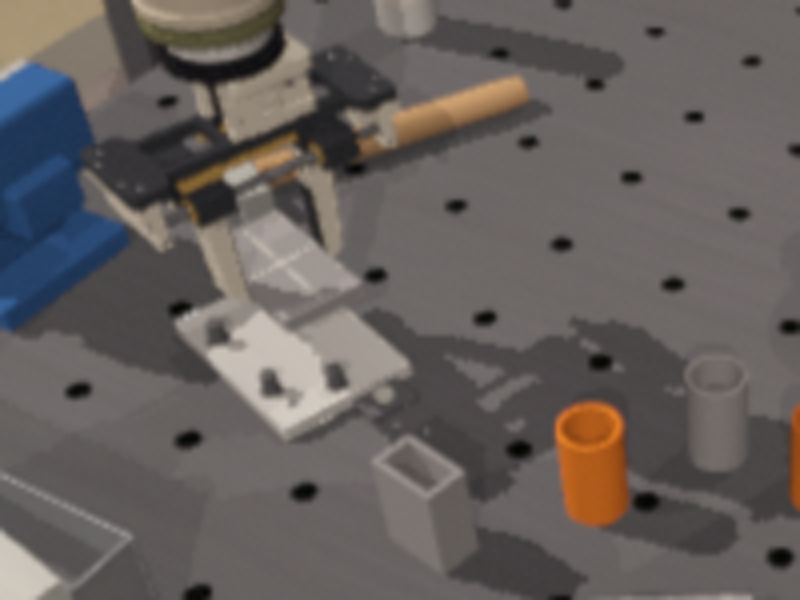

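The plate (crop 300,260) is held level over the jig bed, in line with the pins at (215,330), (270,380) and (335,375). Next I lower it until it touches.

Call:
servo_tool(increments=[{"slide":[0,0,25],"dr":[0,0,0],"jaw":0.6},{"slide":[0,0,42],"dr":[0,0,0],"jaw":0.6},{"slide":[0,0,45],"dr":[0,0,0],"jaw":0.6},{"slide":[0,0,46.5],"dr":[0,0,0],"jaw":0.6},{"slide":[0,0,47],"dr":[0,0,0],"jaw":0.6},{"slide":[0,0,47],"dr":[0,0,0],"jaw":0.6}])

```text
t: 4.05
tool_pos: [0.4866, -0.4006, 0.2038]
orientation: [2.55, 1.832, 0.0]
force: [0.3, 0.0, -5.8]
opening: 0.0595
gripper_force: 35.0
```

Call:
servo_tool(increments=[{"slide":[0,0,0.5],"dr":[0,0,0],"jaw":0.6},{"slide":[0,0,1],"dr":[0,0,0],"jaw":0.6},{"slide":[0,0,1.5],"dr":[0,0,0],"jaw":0.6},{"slide":[0,0,1.5],"dr":[0,0,0],"jaw":0.6}])

```text
t: 4.45
tool_pos: [0.4862, -0.4003, 0.2012]
orientation: [-2.552, -1.833, -0.0]
force: [-0.1, -0.4, -4.7]
opening: 0.0599
gripper_force: 35.0
```

Call:
servo_tool(increments=[{"slide":[0,0,0.6],"dr":[0,0,0],"jaw":0.6},{"slide":[0,3,0.6],"dr":[0,0,0],"jaw":0.6},{"slide":[0,5,0.6],"dr":[0,0,0],"jaw":0.6},{"slide":[0,7,0.6],"dr":[0,0,0],"jaw":0.6},{"slide":[0,8,0.6],"dr":[0,0,0],"jaw":0.6},{"slide":[0,8,0.6],"dr":[0,0,0],"jaw":0.6}])

```text
t: 5.05
tool_pos: [0.4936, -0.4031, 0.2011]
orientation: [-2.551, -1.833, 0.001]
force: [-4.4, 1.7, 2.0]
opening: 0.0593
gripper_force: 35.0
```

Call:
servo_tool(increments=[{"slide":[0,0.7,0],"dr":[0,0,0],"jaw":0.6},{"slide":[0,1.4,0],"dr":[0,0,0],"jaw":0.6},{"slide":[0,1.4,0],"dr":[0,0,0],"jaw":0.6}])

```text
t: 5.35
tool_pos: [0.4949, -0.4035, 0.2012]
orientation: [-2.551, -1.832, 0.001]
force: [-5.7, 0.6, 2.7]
opening: 0.0596
gripper_force: 35.0
```

Call:
servo_tool(increments=[{"slide":[0,0.7,0],"dr":[0,0,0],"jaw":0.6},{"slide":[0,1.4,0],"dr":[0,0,0],"jaw":0.6},{"slide":[0,1.4,0],"dr":[0,0,0],"jaw":0.6}])

```text
t: 5.65
tool_pos: [0.4959, -0.4039, 0.2011]
orientation: [-2.55, -1.832, 0.002]
force: [-7.6, 3.7, 4.8]
opening: 0.0598
gripper_force: 35.0
```

Call:
servo_tool(increments=[{"slide":[0,0.5,0],"dr":[0,0,0],"jaw":0.6},{"slide":[0,1,0],"dr":[0,0,0],"jaw":0.6},{"slide":[0,1,0],"dr":[0,0,0],"jaw":0.6}])

```text
t: 5.95
tool_pos: [0.4962, -0.404, 0.2011]
orientation: [-2.549, -1.831, 0.003]
force: [-12.2, 5.7, 8.3]
opening: 0.0594
gripper_force: 35.0
```

Call:
servo_tool(increments=[{"slide":[3,0.5,0],"dr":[0,0,0],"jaw":0.6},{"slide":[5,0.5,0],"dr":[0,0,0],"jaw":0.6},{"slide":[7,0.5,0],"dr":[0,0,0],"jaw":0.6},{"slide":[8.5,0.5,0],"dr":[0,0,0],"jaw":0.6},{"slide":[8.5,0.5,0],"dr":[0,0,0],"jaw":0.6}])

```text
t: 6.45
tool_pos: [0.4981, -0.3986, 0.2011]
orientation: [2.553, 1.831, -0.01]
force: [-17.7, -8.7, 4.1]
opening: 0.0595
gripper_force: 35.0
```

Call:
servo_tool(increments=[{"slide":[1,-0.5,-0.3],"dr":[0,0,0],"jaw":0.6},{"slide":[2,-0.5,-0.3],"dr":[0,0,0],"jaw":0.6},{"slide":[3,-0.5,-0.3],"dr":[0,0,0],"jaw":0.6},{"slide":[3,-0.5,-0.3],"dr":[0,0,0],"jaw":0.6}])

```text
t: 6.85
tool_pos: [0.4991, -0.3951, 0.2011]
orientation: [-2.552, -1.832, 0.008]
force: [-13.9, -7.1, 0.9]
opening: 0.0594
gripper_force: 35.0
```

```bash
python3 -c "
from h import *
im,d=grab('scene','s2');cv2.imwrite('pics/s2c.png',cv2.resize(im[130:230,100:220],None,fx=6,fy=6,interpolation=cv2.INTER_CUBIC)[:,:,::-1])"
```

```text
(no output)
```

View pics/s2c.png

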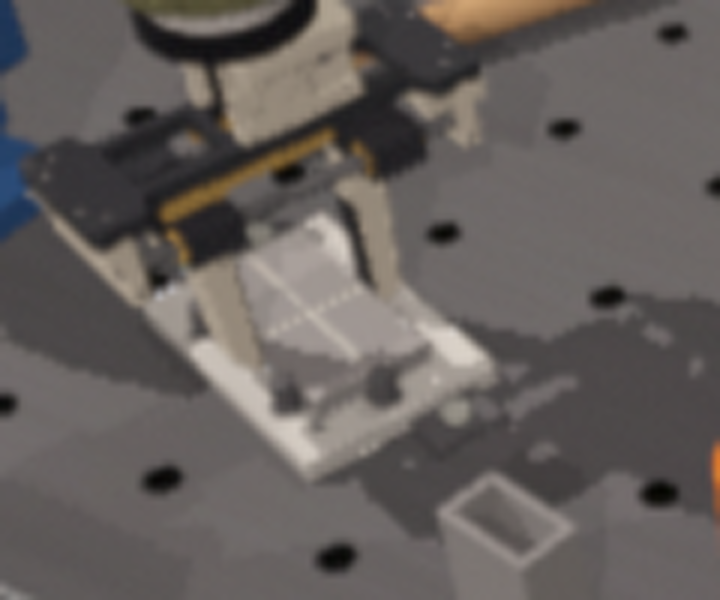

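The plate lies flat on the bed. Its long side is at the +x pins and its end is just short of the +y pin at crop (380,385). I keep sliding +y.

Call:
servo_tool(increments=[{"slide":[1,0,0],"dr":[0,0,0],"jaw":0.6},{"slide":[1.5,0,0],"dr":[0,0,0],"jaw":0.6},{"slide":[1.5,0,0],"dr":[0,0,0],"jaw":0.6}])

```text
t: 7.2
tool_pos: [0.4995, -0.394, 0.2012]
orientation: [2.552, 1.831, -0.008]
force: [-14.7, -9.5, 0.9]
opening: 0.0596
gripper_force: 35.0
```

Call:
servo_tool(increments=[{"slide":[1,0,0],"dr":[0,0,0],"jaw":0.6},{"slide":[1.5,0,0],"dr":[0,0,0],"jaw":0.6},{"slide":[1.5,0,0],"dr":[0,0,0],"jaw":0.6}])

```text
t: 7.5
tool_pos: [0.4996, -0.3935, 0.2011]
orientation: [2.551, 1.83, -0.011]
force: [-15.9, -14.6, -1.8]
opening: 0.0594
gripper_force: 35.0
```

Call:
servo_tool(increments=[{"slide":[1,0.5,0],"dr":[0,0,0],"jaw":0.6},{"slide":[1,0.5,0],"dr":[0,0,0],"jaw":0.6},{"slide":[1,0.5,0],"dr":[0,0,0],"jaw":0.5},{"slide":[-3,-2,-1],"dr":[0,0,0],"jaw":0.25},{"slide":[-3,-2,-1],"dr":[0,0,0],"jaw":0.25},{"slide":[-3,-2,-30],"dr":[0,0,0],"jaw":0.2},{"slide":[-3,-2,-80],"dr":[0,0,0],"jaw":0},{"slide":[-3,-2,-130],"dr":[0,0,0],"jaw":0},{"slide":[-3,-2,-130],"dr":[0,0,0],"jaw":0},{"slide":[-3,-2,-130],"dr":[0,0,0],"jaw":0}])

```text
t: 8.5
tool_pos: [0.5004, -0.3927, 0.3341]
orientation: [2.546, 1.83, 0.003]
force: [-0.4, -0.3, -1.3]
opening: 0.0928
gripper_force: 0.0
```

```bash
python3 -c "
from h import *
go(596,-199.5,330,-11)"
```

```text
slide [213.6  29.1   3.8] dr [ 0.0057  0.0024 -0.1323]
```

Call:
servo_tool(increments=[{"slide":[45,6,0],"dr":[0,0,-0.03],"jaw":0},{"slide":[90,12,0],"dr":[0,0,-0.06],"jaw":0},{"slide":[135,18,0],"dr":[0,0,-0.1],"jaw":0},{"slide":[180,24,0],"dr":[0,0,-0.13],"jaw":0},{"slide":[213.6,29,4],"dr":[0,0,-0.132],"jaw":0},{"slide":[213.6,29,4],"dr":[0,0,-0.132],"jaw":0},{"slide":[213.6,29,4],"dr":[0,0,-0.132],"jaw":0}])

```text
t: 9.2
tool_pos: [0.5948, -0.1982, 0.325]
orientation: [-2.421, -1.998, 0.002]
force: [-0.5, -0.6, -0.2]
opening: 0.0932
gripper_force: 0.0
```

```bash
cat > m3.py <<'E'
from h import *
im,d=grab('top','t3');ims,_=grab('scene','s3')
P=cloud('top',d)
a=cv2.resize(im[165:245,390:485],None,fx=6,fy=6,interpolation=cv2.INTER_CUBIC)[:,:,::-1]
cv2.imwrite('pics/t3c.png',a)
b=cv2.resize(ims[150:220,110:200],None,fx=6.5,fy=6.5,interpolation=cv2.INTER_CUBIC)[:,:,::-1];cv2.imwrite('pics/s3c.png',b)
Q=P[165:245,390:485];m=((Q[...,2]>.018)&(Q[...,2]<.027)).astype(np.uint8)
p=Q[m>0];
c=max(cv2.findContours(cv2.morphologyEx(m,cv2.MORPH_OPEN,np.ones((5,5),np.uint8)),0,1)[0],key=len)[:,0]+[390,165]
r=cv2.minAreaRect(ray('top',c,.024)[:,:2].astype(np.float32)*1000);print(r)
K=(Q[...,2]>.025)&(Q[...,2]<.04);n,l,st,ce=cv2.connectedComponentsWithStats(K.astype(np.uint8))
for i in range(1,n):
    if st[i,4]>5: print('pin',ray('top',ce[i]+[390,165],.028)[0]*1000,st[i,4])
go(596,-199.5,217,-11)
E
python3 m3.py
```

```text
Traceback (most recent call last):
  File "m3.py", line 9, in <module>
    c=max(cv2.findContours(cv2.morphologyEx(m,cv2.MORPH_OPEN,np.ones((5,5),np.uint8)),0,1)[0],key=len)[:,0]+[390,165]
      ~~~^^^^^^^^^^^^^^^^^^^^^^^^^^^^^^^^^^^^^^^^^^^^^^^^^^^^^^^^^^^^^^^^^^^^^^^^^^^^^^^^^^^^^^^^^^^^^
ValueError: max() iterable argument is empty
```

View pics/t3c.png

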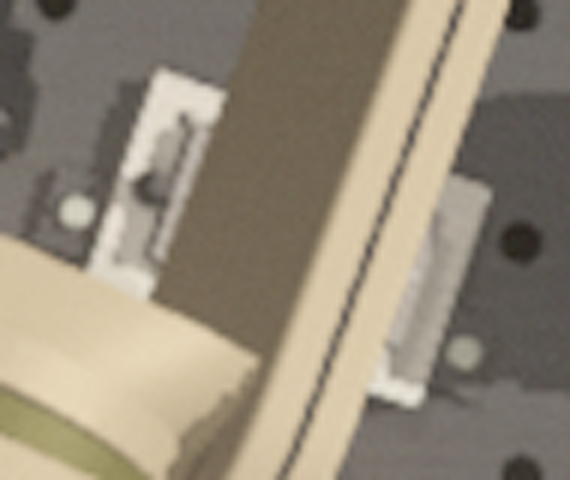

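The arm hides most of the jig here; only its ends show at crop (150,190) and (430,290). I'll use the scene view instead.

View pics/s3c.png

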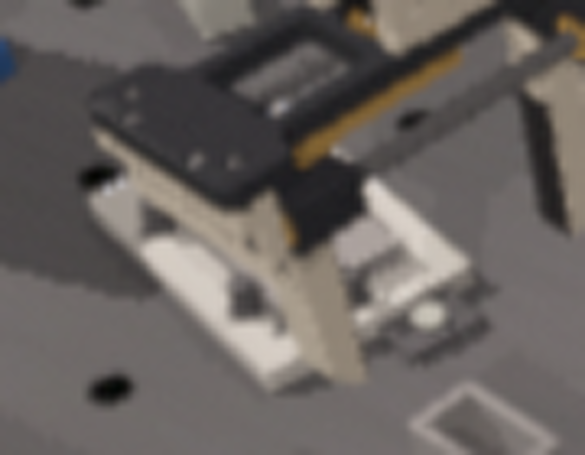

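```bash
python3 - <<'E'
from h import *
im=np.load('s3.npz')['im'];d=np.load('s3.npz')['d'];P=cloud('scene',d)
Q=P[140:225,100:210];m=((Q[...,2]>.0195)&(Q[...,2]<.0255)).astype(np.uint8)
c,l,st,ce=cv2.connectedComponentsWithStats(m);i=1+np.argmax(st[1:,4]);p=Q[l==i][:,:2].astype(np.float32)*1000
print(cv2.minAreaRect(p),len(p))
R=np.deg2rad(-18.6);ex=np.array([np.cos(R),np.sin(R)]);ey=np.array([-ex[1],ex[0]])
for o in([36,36],[36,-36],[0,61],[0,0]):
    print(o,[proj('scene',[*( (np.array([498.8,-393.8])+o[0]*ex+o[1]*ey)/1000),z])[0].round(1) for z in(.012,.028)])
go(596,-199.5,217,-11)
E
```

```text
((364.9415588378906, -538.5796508789062), (62.17141342163086, 52.7235221862793), 57.26499557495117) 107
[36, 36] [array([147.8, 196.9]), array([146.5, 192.6])]
[36, -36] [array([134.4, 184. ]), array([133.1, 179.7])]
[0, 61] [array([164.1, 195.5]), array([163. , 191.1])]
[0, 0] [array([152.4, 184.6]), array([151.2, 180.3])]
slide [  0.7   1.7 108.9] dr [-0.0015 -0.     -0.0015]
```

Call:
servo_tool(increments=[{"slide":[0.5,1,40],"dr":[0,0,0],"jaw":0},{"slide":[0.5,1,80],"dr":[0,0,0],"jaw":0},{"slide":[0.5,1,107],"dr":[0,0,0],"jaw":0},{"slide":[0.5,1,107],"dr":[0,0,0],"jaw":0},{"slide":[0.5,1,107],"dr":[0,0,0],"jaw":0.4},{"slide":[0.5,1,107],"dr":[0,0,0],"jaw":0.6},{"slide":[0.5,1,107],"dr":[0,0,0],"jaw":0.8},{"slide":[0.5,1,107],"dr":[0,0,0],"jaw":0.8},{"slide":[0.5,1,107],"dr":[0,0,0],"jaw":0.8},{"slide":[0.5,1,107],"dr":[0,0,0],"jaw":0.8},{"slide":[0.5,1,107],"dr":[0,0,0],"jaw":0.8}], force=30)

```text
t: 10.4
tool_pos: [0.596, -0.199, 0.2201]
orientation: [2.425, 1.997, 0.0]
force: [-0.4, 0.4, -0.2]
opening: 0.0416
gripper_force: 0.0
```

Call:
servo_tool(increments=[{"slide":[0,0,2],"dr":[0,0,0],"jaw":0.8},{"slide":[0,0,2],"dr":[0,0,0],"jaw":0.8},{"slide":[0,0,2],"dr":[0,0,0],"jaw":0.8},{"slide":[0,0,2],"dr":[0,0,0],"jaw":0.8},{"slide":[0,0,2],"dr":[0,0,0],"jaw":0.8}])

```text
t: 10.9
tool_pos: [0.5957, -0.199, 0.2176]
orientation: [-2.425, -1.997, 0.001]
force: [0.1, 0.3, -2.4]
opening: 0.0298
gripper_force: 30.0
```

Call:
servo_tool(increments=[{"slide":[0,0,-40],"dr":[0,0,0],"jaw":0.8},{"slide":[0,0,-90],"dr":[0,0,0],"jaw":0.8},{"slide":[30,-30,-110],"dr":[0,0,0],"jaw":0.8},{"slide":[60,-60,-110],"dr":[0,0,0],"jaw":0.8},{"slide":[90,-90,-110],"dr":[0,0,0],"jaw":0.8},{"slide":[125,-125,-110],"dr":[0,0,0],"jaw":0.8},{"slide":[125,-125,-110],"dr":[0,0,0],"jaw":0.8},{"slide":[125,-125,-110],"dr":[0,0,0],"jaw":0.8}])

```text
t: 11.7
tool_pos: [0.4967, -0.0515, 0.3279]
orientation: [2.423, 1.999, 0.0]
force: [0.5, -0.7, -1.8]
opening: 0.0298
gripper_force: 30.0
```

```bash
cat > m4.py <<'E'
from h import *
im,d=grab('top','t4');ims,ds=grab('scene','s4')
a=cv2.resize(im[165:245,390:485],None,fx=4,fy=4,interpolation=cv2.INTER_CUBIC)
b=cv2.resize(ims[150:220,105:195],None,fx=4,fy=4,interpolation=cv2.INTER_CUBIC);b=cv2.copyMakeBorder(b,0,a.shape[0]-b.shape[0],0,0,0)
cv2.imwrite('pics/j4.png',np.hstack([a,b])[:,:,::-1])
for n,D,(v0,v1,u0,u1) in(('top',d,(165,245,390,485)),('scene',ds,(150,215,105,195))):
    P=cloud(n,D)[v0:v1,u0:u1]
    m=((P[...,2]>.0185)&(P[...,2]<.0265)).astype(np.uint8);k,l,st,ce=cv2.connectedComponentsWithStats(m);i=1+np.argmax(st[1:,4])
    p=P[l==i][:,:2].astype(np.float32)*1000;r=cv2.minAreaRect(p);print(n,'plate',np.round(r[0],1),np.round(r[1],1),round(r[2],1),len(p),p.mean(0))
go(499,-393.5,330,-18.6)
E
python3 m4.py
```

```text
top plate [ 504.2 -396.7] [111.8  71.3] 71.7 1022 [ 499.52844 -395.60608]
scene plate [ 507.4 -390.4] [125.5  71.8] 71.6 615 [ 503.73328 -391.15533]
slide [-334.    66.6   -1.4] dr [0.0012 0.0002 0.1316]
```

View pics/j4.png

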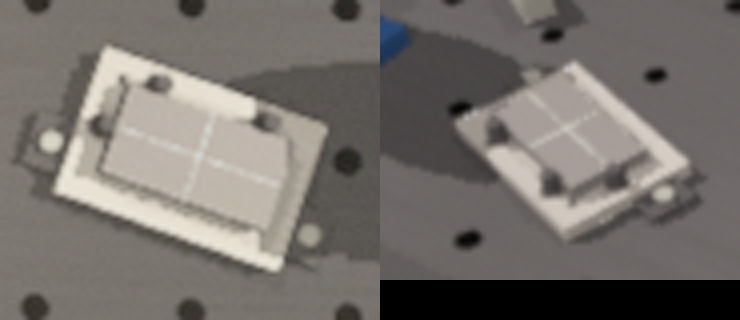

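The plate looks home: cross at left-crop (205,155), with pins at (100,125), (158,85) and (267,122) against its edges. I'll check the seating numerically in the jig frame before standing the tube on it.

```bash
python3 - <<'E'
from h import *
from scipy import ndimage
z=np.load('top0.npz');d4=np.load('t4.npz')
def warp(im,zf,o,psi,sc=4):  # metric rectification of plane zf in jig frame, sc px/mm, 160x200mm
    R=np.deg2rad(psi);ex=np.array([np.cos(R),np.sin(R)]);ey=np.array([-ex[1],ex[0]])
    L=np.array([[-60,-60],[60,-60],[60,60],[-60,60]],float);W=np.array(o)+L[:,:1]*ex+L[:,1:]*ey
    px=proj('top',np.c_[W/1000,np.full(4,zf)]).astype(np.float32)
    return cv2.warpPerspective(im,cv2.getPerspectiveTransform(px,((L+60)*sc).astype(np.float32)),(120*sc,120*sc),flags=cv2.INTER_CUBIC)
w=warp(d4['im'],.024,(498.8,-393.8),-18.6).astype(float);sat=w.max(2)-w.min(2);g=w.mean(2)
print('profiles along local x at y=+-15 (every 2mm)')
for y in(-15,15):print([int(g[int((y+60)*4)-20:int((y+60)*4)+20,int((x+60)*4)-2:int((x+60)*4)+2].mean()) for x in range(-40,42,2)])
for x in(-15,15):print('along y x=%d'%x,[int(g[int((y+60)*4)-4:int((y+60)*4)+4,int((x+60)*4)-20:int((x+60)*4)+20].mean()) for y in range(-60,60,2)])
w0=warp(z['im'],.028,(498.8,-393.8),-18.6).astype(float).mean(2)
w4=warp(d4['im'],.028,(498.8,-393.8),-18.6).astype(float).mean(2)
for o in((36,36),(36,-36)):
  for nm,ww in(('t0',w0),('t4',w4)):
    s=ww[int((o[1]+60)*4)-48:int((o[1]+60)*4)+48,(o[0]+60)*4-48:(o[0]+60)*4+48];m=s<130;print(o,nm,(np.array(ndimage.center_of_mass(m))[::-1]-48)/4,m.sum())
E
```

```text
profiles along local x at y=+-15 (every 2mm)
[206, 183, 159, 142, 129, 148, 176, 183, 181, 181, 181, 182, 181, 180, 181, 181, 182, 181, 183, 196, 202, 192, 182, 182, 182, 182, 182, 182, 182, 182, 182, 181, 182, 182, 178, 182, 196, 212, 220, 222, 221]
[209, 194, 169, 143, 131, 148, 175, 183, 180, 180, 180, 180, 180, 180, 180, 181, 181, 180, 182, 193, 199, 192, 181, 180, 181, 181, 181, 181, 181, 180, 181, 180, 180, 181, 185, 197, 207, 215, 220, 221, 219]<stdin>:12: RuntimeWarning: Mean of empty slice.
  ret = ret.dtype.type(ret / rcount)
Traceback (most recent call last):
ValueError: cannot convert float NaN to integer
```

```bash
python3 - <<'E'
from h import *
z=np.load('top0.npz')['im'];f=np.load('t4.npz')['im']
o=np.array([498.8,-393.8]);R=np.deg2rad(-18.6);ex=np.array([np.cos(R),np.sin(R)]);ey=np.array([-ex[1],ex[0]])
def samp(im,zf,xs,ys):
    L=np.stack(np.meshgrid(xs,ys),-1).reshape(-1,2);W=o+L[:,:1]*ex+L[:,1:]*ey
    px=proj('top',np.c_[W/1000,np.full(len(W),zf)]).astype(np.float32)
    return cv2.remap(im,px[:,0].reshape(len(ys),-1),px[:,1].reshape(len(ys),-1),cv2.INTER_CUBIC).mean(2)
ys=np.arange(-12,13,1.)
for x0 in(-18,18):
    p=samp(f,.024,np.arange(x0-8,x0+9,1.),ys).mean(1);w=np.clip(p-p.min()-6,0,None);print('cross y at x',x0,(w*ys).sum()/w.sum())
xs=ys
for y0 in(-30,30):
    p=samp(f,.024,xs,np.arange(y0-12,y0+13,1.)).mean(0);w=np.clip(p-p.min()-6,0,None);print('cross x at y',y0,(w*xs).sum()/w.sum())
# bed edges (z=.012) from the bright/dark step, first picture
def edge(axis,rng,oth):
    s=np.arange(*rng,.5);p=samp(z,.012,s,oth).mean(0) if axis=='x' else samp(z,.012,oth,s).mean(1)
    g=np.abs(np.gradient(p));return (g*s)[g>g.max()*.4].sum()/g[g>g.max()*.4].sum()
print('bed edges x',edge('x',(-58,-42),np.arange(-30,30.)),edge('x',(42,58),np.arange(-25,25.)),'y',edge('y',(-83,-67),np.arange(-10,40.)),edge('y',(67,83),np.arange(10,40.)))
E
```

```text
cross y at x -18 -1.4362244897959233
cross y at x 18 -1.229284903518729
cross x at y -30 -0.4104193138500595
cross x at y 30 -0.14917373827601496
bed edges x -51.072139127980805 50.002805071315365 y -75.98859245630175 74.56715863240602
```

The plate is within about 0.6 mm of home, so a small gap at the +y pin can't be ruled out. I'll set the tube back where it stood and push the plate firmly home with closed fingers first.

Call:
servo_tool(increments=[{"slide":[-35,35,0],"dr":[0,0,0],"jaw":0.8},{"slide":[-70,70,0],"dr":[0,0,0],"jaw":0.8},{"slide":[-100,100,0],"dr":[0,0,0],"jaw":0.8},{"slide":[-125,125,10],"dr":[0,0,0],"jaw":0.8},{"slide":[-125,125,50],"dr":[0,0,0],"jaw":0.8},{"slide":[-125,125,90],"dr":[0,0,0],"jaw":0.8},{"slide":[-125,125,105],"dr":[0,0,0],"jaw":0.8},{"slide":[-125,125,109],"dr":[0,0,0],"jaw":0.8},{"slide":[-125,125,110],"dr":[0,0,0],"jaw":0.8},{"slide":[-125,125,110],"dr":[0,0,0],"jaw":0.8},{"slide":[-125,125,110],"dr":[0,0,0],"jaw":0.5},{"slide":[-125,125,110],"dr":[0,0,0],"jaw":0.3},{"slide":[-125,125,110],"dr":[0,0,0],"jaw":0.3},{"slide":[-125,125,70],"dr":[0,0,0],"jaw":0.3},{"slide":[-125,125,20],"dr":[0,0,0],"jaw":0.6},{"slide":[-125,125,0],"dr":[0,0,0],"jaw":1},{"slide":[-125,125,0],"dr":[0,0,0],"jaw":1}])

```text
t: 13.5
tool_pos: [0.5974, -0.1996, 0.334]
orientation: [2.418, 1.992, 0.007]
force: [0.9, -0.6, 0.3]
opening: 0.0422
gripper_force: 0.0
```

```bash
python3 - <<'E'
from h import *
o=np.array([498.4,-394.6]);R=np.deg2rad(-18.6);ex=np.array([np.cos(R),np.sin(R)]);ey=np.array([-ex[1],ex[0]])
p=o-72*ey;print(p);go(p[0],p[1],270,-18.6)
p=o-55*ex;print(p)
E
```

```text
[ 475.43492973 -462.83932552]
slide [-281.6  -69.9   63.9] dr [0.0094 0.0013 0.1319]
[ 446.27273745 -377.05723799]
```

Call:
servo_tool(increments=[{"slide":[-45,-11,0],"dr":[0,0,0.02],"jaw":1},{"slide":[-90,-22,0],"dr":[0,0,0.04],"jaw":1},{"slide":[-135,-34,0],"dr":[0,0,0.07],"jaw":1},{"slide":[-180,-45,0],"dr":[0,0,0.09],"jaw":1},{"slide":[-225,-56,20],"dr":[0,0,0.11],"jaw":1},{"slide":[-270,-68,40],"dr":[0,0,0.132],"jaw":1},{"slide":[-281.6,-69.9,60],"dr":[0,0,0.132],"jaw":1},{"slide":[-281.6,-69.9,60],"dr":[0,0,0.132],"jaw":1},{"slide":[-281.6,-69.9,60],"dr":[0,0,0.132],"jaw":1}])

```text
t: 14.4
tool_pos: [0.473, -0.4614, 0.2666]
orientation: [-2.55, -1.831, -0.0]
force: [-0.1, -0.0, 0.5]
opening: 0.0002
gripper_force: 0.0
```

```bash
python3 -c "
from h import *
go(475.4,-463,203,-18.6)"
```

```text
slide [-0.9  2.9 63.6] dr [-0.0023 -0.0018 -0.0008]
```

Call:
servo_tool(increments=[{"slide":[0,2.5,35],"dr":[0,0,0],"jaw":1},{"slide":[0,2.5,58],"dr":[0,0,0],"jaw":1},{"slide":[0,2.5,62],"dr":[0,0,0],"jaw":1},{"slide":[2,2.5,63],"dr":[0,0,0],"jaw":1},{"slide":[4,2.5,63],"dr":[0,0,0],"jaw":1},{"slide":[6,2.5,63],"dr":[0,0,0],"jaw":1},{"slide":[7,2.5,63],"dr":[0,0,0],"jaw":1},{"slide":[7,2.5,63],"dr":[0,0,0],"jaw":1}])

```text
t: 15.2
tool_pos: [0.4783, -0.4564, 0.2061]
orientation: [2.55, 1.832, 0.0]
force: [0.4, -0.4, -0.1]
opening: 0.0005
gripper_force: 0.0
```

Call:
servo_tool(increments=[{"slide":[0.6,0,0],"dr":[0,0,0],"jaw":1},{"slide":[1.2,0,0],"dr":[0,0,0],"jaw":1},{"slide":[1.2,0,0],"dr":[0,0,0],"jaw":1}])

```text
t: 15.5
tool_pos: [0.4782, -0.456, 0.2058]
orientation: [2.55, 1.831, -0.001]
force: [-2.2, -5.5, 3.4]
opening: 0.0003
gripper_force: 2.5
```

Call:
servo_tool(increments=[{"slide":[0.7,0,0.5],"dr":[0,0,0],"jaw":1},{"slide":[1.4,0,1],"dr":[0,0,0],"jaw":1},{"slide":[1.4,0,1],"dr":[0,0,0],"jaw":1}])

```text
t: 15.8
tool_pos: [0.4784, -0.4556, 0.2057]
orientation: [2.549, 1.83, -0.003]
force: [-4.1, -7.9, 6.5]
opening: 0.0005
gripper_force: 4.4
```

Call:
servo_tool(increments=[{"slide":[0.7,0,0],"dr":[0,0,0],"jaw":1},{"slide":[1.5,0,0],"dr":[0,0,0],"jaw":1},{"slide":[1.5,0,0],"dr":[0,0,0],"jaw":1}])

```text
t: 16.1
tool_pos: [0.4785, -0.4551, 0.2058]
orientation: [2.548, 1.828, -0.005]
force: [-5.7, -13.1, 4.4]
opening: 0.0003
gripper_force: 7.0
```

Call:
servo_tool(increments=[{"slide":[1,0,0],"dr":[0,0,0],"jaw":1},{"slide":[2,0,0],"dr":[0,0,0],"jaw":1},{"slide":[2,0,0],"dr":[0,0,0],"jaw":1}])

```text
t: 16.4
tool_pos: [0.4787, -0.4544, 0.2058]
orientation: [2.547, 1.826, -0.008]
force: [-7.4, -19.3, 0.8]
opening: 0.0005
gripper_force: 10.3
```

Call:
servo_tool(increments=[{"slide":[-4,0,0],"dr":[0,0,0],"jaw":1},{"slide":[-10,0,0],"dr":[0,0,0],"jaw":1},{"slide":[-10,0,-30],"dr":[0,0,0],"jaw":1},{"slide":[-10,-20,-50],"dr":[0,0,0],"jaw":1},{"slide":[25,-58,-50],"dr":[0,0,0],"jaw":1},{"slide":[61,-58,-50],"dr":[0,0,0],"jaw":1},{"slide":[61,-58,-50],"dr":[0,0,0],"jaw":1},{"slide":[61,-58,-50],"dr":[0,0,0],"jaw":1}])

```text
t: 17.2
tool_pos: [0.4446, -0.3731, 0.2536]
orientation: [-2.549, -1.834, -0.0]
force: [0.1, -0.6, 0.4]
opening: 0.0007
gripper_force: 0.0
```

```bash
python3 -c "
from h import *
go(446.3,-377,203,-18.6)"
```

```text
slide [-3.2  2.9 50.6] dr [-0.0007 -0.0007  0.0013]
```

Call:
servo_tool(increments=[{"slide":[-3,0,30],"dr":[0,0,0],"jaw":1},{"slide":[-3,2,48],"dr":[0,0,0],"jaw":1},{"slide":[-3,3,51],"dr":[0,0,0],"jaw":1},{"slide":[-3,5,51],"dr":[0,0,0],"jaw":1},{"slide":[-3,7,51],"dr":[0,0,0],"jaw":1},{"slide":[-3,7,51],"dr":[0,0,0],"jaw":1}])

```text
t: 17.8
tool_pos: [0.4508, -0.3799, 0.2044]
orientation: [2.55, 1.831, 0.001]
force: [0.6, -0.7, -0.1]
opening: 0.0003
gripper_force: 0.0
```

Call:
servo_tool(increments=[{"slide":[0,1,0],"dr":[0,0,0],"jaw":1},{"slide":[0,2,0],"dr":[0,0,0],"jaw":1},{"slide":[0,2,0],"dr":[0,0,0],"jaw":1}])

```text
t: 18.1
tool_pos: [0.4521, -0.3799, 0.2034]
orientation: [2.551, 1.832, 0.0]
force: [0.1, -0.1, -1.2]
opening: 0.0005
gripper_force: 0.0
```

Call:
servo_tool(increments=[{"slide":[0,1,0],"dr":[0,0,0],"jaw":1},{"slide":[0,2,0],"dr":[0,0,0],"jaw":1},{"slide":[0,2,0],"dr":[0,0,0],"jaw":1}])

```text
t: 18.4
tool_pos: [0.4539, -0.3804, 0.2029]
orientation: [2.552, 1.833, 0.0]
force: [-0.7, -0.2, 0.1]
opening: 0.0004
gripper_force: 0.0
```

Call:
servo_tool(increments=[{"slide":[0,1,0],"dr":[0,0,0],"jaw":1},{"slide":[0,2,0],"dr":[0,0,0],"jaw":1},{"slide":[0,2,0],"dr":[0,0,0],"jaw":1}])

```text
t: 18.7
tool_pos: [0.4559, -0.3811, 0.2029]
orientation: [2.551, 1.833, 0.0]
force: [-0.6, -0.2, 0.0]
opening: 0.0006
gripper_force: 0.0
```

Call:
servo_tool(increments=[{"slide":[0,1,0],"dr":[0,0,0],"jaw":1},{"slide":[0,2,0],"dr":[0,0,0],"jaw":1},{"slide":[0,2,0],"dr":[0,0,0],"jaw":1}])

```text
t: 19.0
tool_pos: [0.4577, -0.3818, 0.203]
orientation: [2.551, 1.833, 0.0]
force: [0.2, 0.3, 0.4]
opening: 0.0006
gripper_force: 0.0
```

Call:
servo_tool(increments=[{"slide":[0,1,0],"dr":[0,0,0],"jaw":1},{"slide":[0,2,0],"dr":[0,0,0],"jaw":1},{"slide":[0,2.5,0],"dr":[0,0,0],"jaw":1}])

```text
t: 19.3
tool_pos: [0.459, -0.3823, 0.2026]
orientation: [-2.549, -1.831, 0.003]
force: [-10.8, 3.4, 5.8]
opening: 0.0004
gripper_force: 5.9
```

Call:
servo_tool(increments=[{"slide":[0,1,0],"dr":[0,0,0],"jaw":1},{"slide":[0,2,0],"dr":[0,0,0],"jaw":1},{"slide":[0,2.5,0],"dr":[0,0,0],"jaw":1}])

```text
t: 19.6
tool_pos: [0.4601, -0.3828, 0.2024]
orientation: [-2.546, -1.828, 0.006]
force: [-20.2, 6.9, 15.5]
opening: 0.0005
gripper_force: 12.9
```

Call:
servo_tool(increments=[{"slide":[0,1,0],"dr":[0,0,0],"jaw":1},{"slide":[0,2,0],"dr":[0,0,0],"jaw":1},{"slide":[0,2,0],"dr":[0,0,0],"jaw":1}])

```text
t: 19.9
tool_pos: [0.4608, -0.3831, 0.2023]
orientation: [-2.543, -1.826, 0.009]
force: [-27.8, 9.6, 21.9]
opening: 0.0005
gripper_force: 17.7
```

Pressed home on both sides at 20–29 N. Back off and fetch the tube.

Call:
servo_tool(increments=[{"slide":[0,-8,0],"dr":[0,0,0],"jaw":1},{"slide":[0,-14,0],"dr":[0,0,0],"jaw":1},{"slide":[0,-14,-40],"dr":[0,0,0],"jaw":0.5},{"slide":[0,-14,-85],"dr":[0,0,0],"jaw":0},{"slide":[0,-14,-130],"dr":[0,0,0],"jaw":0},{"slide":[0,-14,-130],"dr":[0,0,0],"jaw":0},{"slide":[0,-14,-130],"dr":[0,0,0],"jaw":0}])

```text
t: 20.6
tool_pos: [0.4515, -0.3798, 0.3349]
orientation: [2.548, 1.831, 0.001]
force: [0.1, 0.8, -0.5]
opening: 0.0359
gripper_force: 0.0
```

```bash
python3 -c "
from h import *
go(595.7,-199,330,-11)"
```

```text
slide [217.4  78.9   4.8] dr [ 0.0039  0.002  -0.1328]
```

Call:
servo_tool(increments=[{"slide":[43,16,0],"dr":[0,0,-0.03],"jaw":0},{"slide":[87,32,0],"dr":[0,0,-0.06],"jaw":0},{"slide":[130,48,0],"dr":[0,0,-0.1],"jaw":0},{"slide":[174,63,0],"dr":[0,0,-0.13],"jaw":0},{"slide":[217.4,78.9,4],"dr":[0,0,-0.132],"jaw":0},{"slide":[217.4,78.9,4],"dr":[0,0,-0.132],"jaw":0},{"slide":[217.4,78.9,4],"dr":[0,0,-0.132],"jaw":0},{"slide":[217.4,78.9,4],"dr":[0,0,-0.132],"jaw":0}])

```text
t: 21.4
tool_pos: [0.5944, -0.1992, 0.3274]
orientation: [-2.424, -1.995, 0.002]
force: [-0.8, 0.6, 0.3]
opening: 0.0928
gripper_force: 0.0
```

```bash
python3 -c "
from h import *
go(595.7,-199,217.6,-11)"
```

```text
slide [  0.4   1.5 109.8] dr [-0.0024 -0.0001 -0.0014]
```

Call:
servo_tool(increments=[{"slide":[0.4,1,40],"dr":[0,0,0],"jaw":0},{"slide":[0.4,1,80],"dr":[0,0,0],"jaw":0.1},{"slide":[0.4,1,107],"dr":[0,0,0],"jaw":0.3},{"slide":[0.4,1,109],"dr":[0,0,0],"jaw":0.5},{"slide":[0.4,1,109],"dr":[0,0,0],"jaw":0.8},{"slide":[0.4,1,109],"dr":[0,0,0],"jaw":0.8},{"slide":[0.4,1,109],"dr":[0,0,0],"jaw":0.8},{"slide":[0.4,1,109],"dr":[0,0,0],"jaw":0.8},{"slide":[0.4,1,109],"dr":[0,0,0],"jaw":0.8},{"slide":[0.4,1,109],"dr":[0,0,0],"jaw":0.8},{"slide":[0.4,1,109],"dr":[0,0,0],"jaw":0.8},{"slide":[0.4,1,109],"dr":[0,0,0],"jaw":0.8}])

```text
t: 22.6
tool_pos: [0.5966, -0.1985, 0.2207]
orientation: [2.424, 1.997, 0.001]
force: [-0.9, -0.4, 5.6]
opening: 0.0299
gripper_force: 30.0
```

Call:
servo_tool(increments=[{"slide":[0,0,-40],"dr":[0,0,0],"jaw":0.8},{"slide":[0,0,-85],"dr":[0,0,0],"jaw":0.8},{"slide":[0,0,-85],"dr":[0,0,0],"jaw":0.8}])

```text
t: 22.9
tool_pos: [0.5984, -0.1993, 0.3123]
orientation: [2.418, 1.991, 0.008]
force: [1.7, -0.7, -0.6]
opening: 0.0298
gripper_force: 30.0
```

```bash
python3 -c "
from h import *
go(499.4,-393.9,290,-18.8)"
```

```text
slide [-209.9  -60.    22.2] dr [0.0107 0.0015 0.1352]
```

Call:
servo_tool(increments=[{"slide":[-42,-12,0],"dr":[0,0,0.03],"jaw":0.8},{"slide":[-84,-24,0],"dr":[0,0,0.06],"jaw":0.8},{"slide":[-126,-36,0],"dr":[0,0,0.09],"jaw":0.8},{"slide":[-168,-48,0],"dr":[0,0,0.12],"jaw":0.8},{"slide":[-209.9,-58,10],"dr":[0,0,0.136],"jaw":0.8},{"slide":[-209.9,-58,15],"dr":[0,0,0.136],"jaw":0.8},{"slide":[-209.9,-58,15],"dr":[0,0,0.136],"jaw":0.8},{"slide":[-209.9,-58,15],"dr":[0,0,0.136],"jaw":0.8},{"slide":[-209.9,-58,15],"dr":[0,0,0.136],"jaw":0.8}])

```text
t: 23.8
tool_pos: [0.4998, -0.3922, 0.2899]
orientation: [-2.553, -1.83, -0.0]
force: [-0.0, -0.1, -2.0]
opening: 0.03
gripper_force: 30.0
```

```bash
python3 -c "
from h import *
go(499.4,-393.9,247,-18.8)"
```

```text
slide [-1.8  0.2 42.9] dr [-0.0001 -0.0003  0.0008]
```

Call:
servo_tool(increments=[{"slide":[-1.8,0.2,25],"dr":[0,0,0],"jaw":0.8},{"slide":[-1.8,0.2,40],"dr":[0,0,0],"jaw":0.8},{"slide":[-1.8,0.2,43],"dr":[0,0,0],"jaw":0.8},{"slide":[-1.8,0.2,43],"dr":[0,0,0],"jaw":0.8},{"slide":[-1.8,0.2,43],"dr":[0,0,0],"jaw":0.8}])

```text
t: 24.3
tool_pos: [0.499, -0.395, 0.2476]
orientation: [2.554, 1.828, 0.0]
force: [-0.1, -0.1, -2.3]
opening: 0.0297
gripper_force: 30.0
```

Call:
servo_tool(increments=[{"slide":[0,0,0.7],"dr":[0,0,0],"jaw":0.8},{"slide":[0,0,1.3],"dr":[0,0,0],"jaw":0.8},{"slide":[0,0,1.3],"dr":[0,0,0],"jaw":0.8}])

```text
t: 24.6
tool_pos: [0.4987, -0.3952, 0.2459]
orientation: [2.555, 1.827, 0.0]
force: [-0.4, 0.8, -2.3]
opening: 0.0299
gripper_force: 30.0
```

Call:
servo_tool(increments=[{"slide":[1.4,0.2,0],"dr":[0,0,0],"jaw":0.8},{"slide":[1.4,0.2,0.8],"dr":[0,0,0],"jaw":0.8},{"slide":[1.4,0.2,1.2],"dr":[0,0,0],"jaw":0.8},{"slide":[1.4,0.2,1.2],"dr":[0,0,0],"jaw":0.8}])

```text
t: 25.0
tool_pos: [0.4994, -0.3938, 0.2447]
orientation: [2.555, 1.828, 0.0]
force: [-0.2, 0.8, 0.4]
opening: 0.03
gripper_force: 30.0
```

Contact made, position on target. Release and lift, then head to the square tube.

Call:
servo_tool(increments=[{"slide":[0,0,0.4],"dr":[0,0,0],"jaw":0.8},{"slide":[0,0,0.4],"dr":[0,0,0],"jaw":0.6},{"slide":[0,0,0.4],"dr":[0,0,0],"jaw":0.4},{"slide":[0,0,0.4],"dr":[0,0,0],"jaw":0.3},{"slide":[0,0,-40],"dr":[0,0,0],"jaw":0.2},{"slide":[0,0,-85],"dr":[0,0,0],"jaw":0},{"slide":[0,0,-110],"dr":[0,0,0],"jaw":0},{"slide":[0,0,-110],"dr":[0,0,0],"jaw":0}])

```text
t: 25.8
tool_pos: [0.5004, -0.3949, 0.3606]
orientation: [2.548, 1.822, 0.003]
force: [0.6, -0.8, 0.3]
opening: 0.0803
gripper_force: 0.0
```

```bash
python3 -c "
from h import *
go(438.6,88.1,340,15.9)"
```

```text
slide [ 437.2 -214.7   17. ] dr [ 0.0071  0.0063 -0.6065]
```

Call:
servo_tool(increments=[{"slide":[41,-20,0],"dr":[0,0,-0.06],"jaw":0},{"slide":[82,-40,0],"dr":[0,0,-0.12],"jaw":0},{"slide":[123,-60,0],"dr":[0,0,-0.18],"jaw":0},{"slide":[164,-80,0],"dr":[0,0,-0.24],"jaw":0},{"slide":[205,-100,0],"dr":[0,0,-0.3],"jaw":0},{"slide":[246,-120,0],"dr":[0,0,-0.36],"jaw":0},{"slide":[287,-140,0],"dr":[0,0,-0.42],"jaw":0},{"slide":[328,-160,0],"dr":[0,0,-0.48],"jaw":0},{"slide":[369,-180,0],"dr":[0,0,-0.54],"jaw":0},{"slide":[410,-200,10],"dr":[0,0,-0.6],"jaw":0},{"slide":[436,-214.2,17],"dr":[0,0,-0.606],"jaw":0},{"slide":[436,-214.2,17],"dr":[0,0,-0.606],"jaw":0},{"slide":[436,-214.2,17],"dr":[0,0,-0.606],"jaw":0},{"slide":[436,-214.2,17],"dr":[0,0,-0.606],"jaw":0}])

```text
t: 27.2
tool_pos: [0.4376, 0.0872, 0.3373]
orientation: [1.894, 2.506, -0.001]
force: [-0.5, 0.0, 0.6]
opening: 0.0933
gripper_force: 0.0
```

```bash
cat > m5.py <<'E'
from h import *
im,d=grab('top','t5');ims,_=grab('scene','s5')
a=cv2.resize(im[155:255,385:485],None,fx=4,fy=4,interpolation=cv2.INTER_CUBIC);b=cv2.resize(ims[140:230,100:200],None,fx=4,fy=4,interpolation=cv2.INTER_CUBIC);b=cv2.copyMakeBorder(b,0,40,0,0,0)
cv2.imwrite('pics/j5.png',np.hstack([a,b])[:,:,::-1])
P=cloud('top',d)[165:245,390:485]
p=P[(P[...,2]>.084)&(P[...,2]<.105)];p=p[:,:2].astype(np.float32)*1000;r=cv2.minAreaRect(p);print('tube',r,len(p))
R=np.deg2rad(-18.6);ex=np.array([np.cos(R),np.sin(R)]);ey=np.array([-ex[1],ex[0]]);v=np.array(r[0])-[498.8,-393.8];print('local',v@ex,v@ey,'plate cross at -0.28 -1.33')
go(438.6,88.1,217,15.9)
E
python3 m5.py
```

```text
tube ((499.75701904296875, -395.0570068359375), (51.1337890625, 31.13741683959961), 71.3592300415039) 176
local 1.3079664488769505 -0.8861012373372449 plate cross at -0.28 -1.33
slide [  1.    1.  120.6] dr [ 0.0003  0.0003 -0.0023]
```

View pics/j5.png

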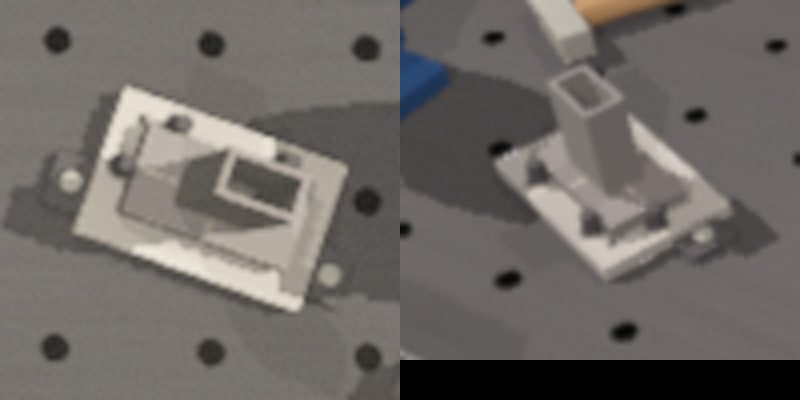

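The rectangular tube stands upright (left crop 265,185), centred on the plate to about 1.5 mm, with the plate still against all three pins. Next, the square tube.

Call:
servo_tool(increments=[{"slide":[1,0.8,45],"dr":[0,0,0],"jaw":0},{"slide":[1,0.8,90],"dr":[0,0,0],"jaw":0},{"slide":[1,0.8,115],"dr":[0,0,0],"jaw":0.1},{"slide":[1,0.8,118],"dr":[0,0,0],"jaw":0.3},{"slide":[1,0.8,119],"dr":[0,0,0],"jaw":0.5},{"slide":[1,0.8,119],"dr":[0,0,0],"jaw":0.7},{"slide":[1,0.8,119],"dr":[0,0,0],"jaw":0.7},{"slide":[1,0.8,119],"dr":[0,0,0],"jaw":0.7},{"slide":[1,0.8,119],"dr":[0,0,0],"jaw":0.7},{"slide":[1,0.8,119],"dr":[0,0,0],"jaw":0.7},{"slide":[1,0.8,119],"dr":[0,0,0],"jaw":0.7}])

```text
t: 28.4
tool_pos: [0.4381, 0.0892, 0.2192]
orientation: [1.893, 2.507, 0.0]
force: [-2.5, -0.7, 7.1]
opening: 0.0398
gripper_force: 30.0
```

Call:
servo_tool(increments=[{"slide":[0,0,-40],"dr":[0,0,0],"jaw":0.7},{"slide":[0,0,-85],"dr":[0,0,0],"jaw":0.7},{"slide":[0,0,-100],"dr":[0,0,0],"jaw":0.7},{"slide":[0,0,-100],"dr":[0,0,0],"jaw":0.7},{"slide":[0,0,-100],"dr":[0,0,0],"jaw":0.7}])

```text
t: 28.9
tool_pos: [0.4376, 0.0892, 0.3175]
orientation: [-1.893, -2.507, 0.001]
force: [-0.4, 0.1, -4.6]
opening: 0.0399
gripper_force: 30.0
```

```bash
python3 - <<'E'
from h import *
def cross(n,im,o,psi,zf,far):
    R=np.deg2rad(psi);ex=np.array([np.cos(R),np.sin(R)]);ey=np.array([-ex[1],ex[0]]);o=np.array(o,float)
    def samp(xs,ys):
        L=np.stack(np.meshgrid(xs,ys),-1).reshape(-1,2);W=o+L[:,:1]*ex+L[:,1:]*ey
        px=proj(n,np.c_[W/1000,np.full(len(W),zf)]).astype(np.float32);return cv2.remap(im,px[:,0].reshape(len(ys),-1),px[:,1].reshape(len(ys),-1),cv2.INTER_CUBIC).mean(2)
    s=np.arange(-12,13,1.);out=[]
    for c in(-far,far):
        t=np.arange(c-10,c+11,1.)
        for p in(samp(s,t).mean(0),samp(t,s).mean(1)):
            w=np.clip(p-np.median(p)-4,0,None);out.append((w*s).sum()/w.sum())
    x=(out[0]+out[2])/2;y=(out[1]+out[3])/2;print(n,np.round(out,2),'centre',(o+x*ex+y*ey).round(1),'ang',np.rad2deg(np.arctan(np.array([-(out[2]-out[0]),out[3]-out[1]])/2/far)).round(2))
for n in('top','scene'):
    im=np.load(n+'0.npz')['im']
    cross(n,im,(611.7,-12.3),31.7,.01,28)
    p=ray(n,[[131,201]] if n=='top' else [[433,298]],.01)
    cross(n,im,(486.3,394.3),-12 if 0 else 15,.01,30)
go(611.1,-11.4,318,31.7)
E
```

```text
top [-1.    0.42 -1.03  0.44] centre [610.6 -12.5] ang [0.02 0.02]
top [-11.69  11.31  11.24 -11.25] centre [486.1 394.3] ang [-20.92 -20.61]
scene [ 0.96 -0.46  0.67  0.69] centre [612.3 -11.8] ang [0.3  1.17]
scene [-11.56  11.23  11.06 -11.28] centre [486.1 394.2] ang [-20.66 -20.57]
slide [-144.2  139.4   -0.7] dr [-0.0007 -0.0003 -0.2761]
```

Call:
servo_tool(increments=[{"slide":[-29,28,0],"dr":[0,0,-0.06],"jaw":0.7},{"slide":[-58,56,0],"dr":[0,0,-0.12],"jaw":0.7},{"slide":[-87,84,0],"dr":[0,0,-0.18],"jaw":0.7},{"slide":[-116,112,0],"dr":[0,0,-0.24],"jaw":0.7},{"slide":[-144.2,139.4,0],"dr":[0,0,-0.276],"jaw":0.7},{"slide":[-144.2,139.4,30],"dr":[0,0,-0.276],"jaw":0.7},{"slide":[-144.2,139.4,60],"dr":[0,0,-0.276],"jaw":0.7},{"slide":[-144.2,139.4,70],"dr":[0,0,-0.276],"jaw":0.7},{"slide":[-144.2,139.4,70],"dr":[0,0,-0.276],"jaw":0.7},{"slide":[-144.2,139.4,70],"dr":[0,0,-0.276],"jaw":0.7}])

```text
t: 29.9
tool_pos: [0.6114, -0.0113, 0.2485]
orientation: [-1.53, -2.743, 0.0]
force: [0.2, -0.3, -2.7]
opening: 0.04
gripper_force: 30.0
```

```bash
python3 -c "
from h import *
go(610.9,-11.3,231,31.7)"
```

```text
slide [ 0.2 -0.4 17.5] dr [-0.0005 -0.0004 -0.    ]
```

Touch height should be about 229.

Call:
servo_tool(increments=[{"slide":[0.2,-0.4,12],"dr":[0,0,0],"jaw":0.7},{"slide":[0.2,-0.4,17],"dr":[0,0,0],"jaw":0.7},{"slide":[0.2,-0.4,18],"dr":[0,0,0],"jaw":0.7},{"slide":[0.2,-0.4,18],"dr":[0,0,0],"jaw":0.7},{"slide":[0.2,-0.4,18],"dr":[0,0,0],"jaw":0.7}])

```text
t: 30.4
tool_pos: [0.6112, -0.0115, 0.2308]
orientation: [1.53, 2.743, 0.0]
force: [-0.4, -0.6, -2.7]
opening: 0.04
gripper_force: 30.0
```

Call:
servo_tool(increments=[{"slide":[0,0,0.7],"dr":[0,0,0],"jaw":0.7},{"slide":[0,0,1.3],"dr":[0,0,0],"jaw":0.7},{"slide":[0,0,1.3],"dr":[0,0,0],"jaw":0.7}])

```text
t: 30.7
tool_pos: [0.6111, -0.0115, 0.2293]
orientation: [1.531, 2.743, 0.0]
force: [0.3, 0.5, -3.1]
opening: 0.04
gripper_force: 30.0
```

Call:
servo_tool(increments=[{"slide":[0,0,0.5],"dr":[0,0,0],"jaw":0.7},{"slide":[0,0,1],"dr":[0,0,0],"jaw":0.7},{"slide":[0,0,1],"dr":[0,0,0],"jaw":0.7}])

```text
t: 31.0
tool_pos: [0.6112, -0.0115, 0.2293]
orientation: [1.53, 2.743, 0.0]
force: [-5.3, 0.5, 6.4]
opening: 0.0398
gripper_force: 30.0
```

Call:
servo_tool(increments=[{"slide":[0,0,-0.3],"dr":[0,0,0],"jaw":0.5},{"slide":[0,0,-0.3],"dr":[0,0,0],"jaw":0.3},{"slide":[0,0,-0.3],"dr":[0,0,0],"jaw":0.25},{"slide":[0,0,-0.3],"dr":[0,0,0],"jaw":0.25},{"slide":[0,0,-40],"dr":[0,0,0],"jaw":0.2},{"slide":[0,0,-85],"dr":[0,0,0],"jaw":0},{"slide":[0,0,-110],"dr":[0,0,0],"jaw":0},{"slide":[0,0,-110],"dr":[0,0,0],"jaw":0},{"slide":[0,0,-110],"dr":[0,0,0],"jaw":0}])

```text
t: 31.9
tool_pos: [0.6112, -0.0115, 0.3385]
orientation: [1.53, 2.742, 0.001]
force: [-1.1, -0.6, -0.5]
opening: 0.0927
gripper_force: 0.0
```

```bash
python3 -c "
from h import *
go(436.4,-83.2,340,0)"
```

```text
slide [  30.8 -186.4   -1.7] dr [1.300e-03 5.000e-04 5.529e-01]
```

Call:
servo_tool(increments=[{"slide":[6,-37,0],"dr":[0,0,0.11],"jaw":0},{"slide":[12,-74,0],"dr":[0,0,0.22],"jaw":0},{"slide":[18,-111,0],"dr":[0,0,0.33],"jaw":0},{"slide":[24,-148,0],"dr":[0,0,0.44],"jaw":0},{"slide":[30.8,-186.4,0],"dr":[0,0,0.553],"jaw":0},{"slide":[30.8,-186.4,0],"dr":[0,0,0.553],"jaw":0},{"slide":[30.8,-186.4,0],"dr":[0,0,0.553],"jaw":0},{"slide":[30.8,-186.4,0],"dr":[0,0,0.553],"jaw":0}])

```text
t: 32.7
tool_pos: [0.4366, -0.083, 0.3374]
orientation: [-2.22, -2.222, 0.0]
force: [-0.9, 0.1, -0.0]
opening: 0.093
gripper_force: 0.0
```

```bash
cat > m6.py <<'E'
from h import *
im,d=grab('top','t6');P=cloud('top',d)[120:200,250:330]
p=P[(P[...,2]>.072)&(P[...,2]<.09)][:,:2].astype(np.float32)*1000;print(cv2.minAreaRect(p),len(p))
im,d=grab('scene','s6');P=cloud('scene',d)[200:300,200:300]
p=P[(P[...,2]>.074)&(P[...,2]<.09)][:,:2].astype(np.float32)*1000;print(cv2.minAreaRect(p),len(p))
go(436.4,-83.2,217,0)
E
python3 m6.py
```

```text
((612.2503662109375, -12.139408111572266), (40.28254699707031, 39.98283767700195), 31.05485725402832) 122
((613.4514770507812, -10.519344329833984), (42.06829071044922, 38.46329879760742), 31.77604103088379) 137
slide [ -0.4  -0.5 120.8] dr [-0.0005 -0.0003  0.0014]
```

The square tube is within about 1.5 mm of its plate centre and aligned, at 31° against 31.7°. Now the round tube.

Call:
servo_tool(increments=[{"slide":[-0.3,-0.4,45],"dr":[0,0,0],"jaw":0},{"slide":[-0.3,-0.4,90],"dr":[0,0,0],"jaw":0},{"slide":[-0.3,-0.4,115],"dr":[0,0,0],"jaw":0.1},{"slide":[-0.3,-0.4,119],"dr":[0,0,0],"jaw":0.3},{"slide":[-0.3,-0.4,119],"dr":[0,0,0],"jaw":0.5},{"slide":[-0.3,-0.4,119],"dr":[0,0,0],"jaw":0.7},{"slide":[-0.3,-0.4,119],"dr":[0,0,0],"jaw":0.7},{"slide":[-0.3,-0.4,119],"dr":[0,0,0],"jaw":0.7},{"slide":[-0.3,-0.4,119],"dr":[0,0,0],"jaw":0.7},{"slide":[-0.3,-0.4,119],"dr":[0,0,0],"jaw":0.7},{"slide":[-0.3,-0.4,119],"dr":[0,0,0],"jaw":0.7}])

```text
t: 33.9
tool_pos: [0.4362, -0.0837, 0.2202]
orientation: [2.221, 2.22, 0.001]
force: [-2.5, 1.0, 5.4]
opening: 0.0424
gripper_force: 30.0
```

Call:
servo_tool(increments=[{"slide":[0,0,-40],"dr":[0,0,0],"jaw":0.7},{"slide":[0,0,-85],"dr":[0,0,0],"jaw":0.7},{"slide":[0,0,-115],"dr":[0,0,0],"jaw":0.7},{"slide":[0,0,-115],"dr":[0,0,0],"jaw":0.7},{"slide":[0,0,-115],"dr":[0,0,0],"jaw":0.7}])

```text
t: 34.4
tool_pos: [0.4358, -0.0835, 0.3342]
orientation: [2.221, 2.221, 0.001]
force: [-0.1, 0.2, -3.1]
opening: 0.0426
gripper_force: 30.0
```

```bash
python3 -c "
from h import *
go(486.0,394.6,332,0)"
```

```text
slide [478.1  50.1   2.1] dr [ 0.001   0.0003 -0.    ]
```

Call:
servo_tool(increments=[{"slide":[30,3,0],"dr":[0,0,0],"jaw":0.7},{"slide":[75,8,0],"dr":[0,0,0],"jaw":0.7},{"slide":[120,13,0],"dr":[0,0,0],"jaw":0.7},{"slide":[165,18,0],"dr":[0,0,0],"jaw":0.7},{"slide":[210,22,0],"dr":[0,0,0],"jaw":0.7},{"slide":[255,27,0],"dr":[0,0,0],"jaw":0.7},{"slide":[300,32,0],"dr":[0,0,0],"jaw":0.7},{"slide":[345,36,0],"dr":[0,0,0],"jaw":0.7},{"slide":[390,41,0],"dr":[0,0,0],"jaw":0.7},{"slide":[435,46,0],"dr":[0,0,0],"jaw":0.7},{"slide":[465,49,0],"dr":[0,0,0],"jaw":0.7},{"slide":[478.1,50.1,20],"dr":[0,0,0],"jaw":0.7},{"slide":[478.1,50.1,50],"dr":[0,0,0],"jaw":0.7},{"slide":[478.1,50.1,80],"dr":[0,0,0],"jaw":0.7},{"slide":[478.1,50.1,80],"dr":[0,0,0],"jaw":0.7},{"slide":[478.1,50.1,80],"dr":[0,0,0],"jaw":0.7}])

```text
t: 36.0
tool_pos: [0.485, 0.3939, 0.2518]
orientation: [-2.221, -2.221, 0.008]
force: [0.4, 0.0, -1.0]
opening: 0.0422
gripper_force: 30.0
```

```bash
python3 -c "
from h import *
go(486.0,394.3,232,0)"
```

```text
slide [ 0.4  1.1 19.8] dr [-0.0042  0.0029 -0.0001]
```

Call:
servo_tool(increments=[{"slide":[0.4,0.8,10],"dr":[0,0,0],"jaw":0.7},{"slide":[0.4,0.8,18],"dr":[0,0,0],"jaw":0.7},{"slide":[0.4,0.8,20],"dr":[0,0,0],"jaw":0.7},{"slide":[0.4,0.8,20],"dr":[0,0,0],"jaw":0.7},{"slide":[0.4,0.8,20],"dr":[0,0,0],"jaw":0.7}])

```text
t: 36.5
tool_pos: [0.4869, 0.3951, 0.2346]
orientation: [2.221, 2.221, 0.001]
force: [-0.2, 0.0, -1.9]
opening: 0.0422
gripper_force: 30.0
```

Call:
servo_tool(increments=[{"slide":[0,0,0.7],"dr":[0,0,0],"jaw":0.7},{"slide":[0,0,1.3],"dr":[0,0,0],"jaw":0.7},{"slide":[0,0,1.3],"dr":[0,0,0],"jaw":0.7}])

```text
t: 36.8
tool_pos: [0.4868, 0.395, 0.233]
orientation: [2.221, 2.221, 0.0]
force: [0.1, 0.1, -2.7]
opening: 0.0421
gripper_force: 30.0
```

Call:
servo_tool(increments=[{"slide":[-0.7,-0.7,1],"dr":[0,0,0],"jaw":0.7},{"slide":[-0.7,-0.7,1.8],"dr":[0,0,0],"jaw":0.7},{"slide":[-0.7,-0.7,1.8],"dr":[0,0,0],"jaw":0.7},{"slide":[-0.7,-0.7,1.8],"dr":[0,0,0],"jaw":0.7}])

```text
t: 37.2
tool_pos: [0.486, 0.3943, 0.2309]
orientation: [-2.221, -2.221, 0.0]
force: [-0.1, 0.8, -2.1]
opening: 0.0422
gripper_force: 30.0
```

Call:
servo_tool(increments=[{"slide":[0,0,0.6],"dr":[0,0,0],"jaw":0.7},{"slide":[0,0,1.2],"dr":[0,0,0],"jaw":0.7},{"slide":[0,0,1.2],"dr":[0,0,0],"jaw":0.7}])

```text
t: 37.5
tool_pos: [0.4861, 0.3944, 0.2303]
orientation: [-2.221, -2.221, -0.001]
force: [-1.8, -1.6, 1.5]
opening: 0.0422
gripper_force: 30.0
```

Contact. Release, lift clear, and move away for a final look.

Call:
servo_tool(increments=[{"slide":[0,0,0],"dr":[0,0,0],"jaw":0.5},{"slide":[0,0,0],"dr":[0,0,0],"jaw":0.3},{"slide":[0,0,0],"dr":[0,0,0],"jaw":0.25},{"slide":[0,0,0],"dr":[0,0,0],"jaw":0.25},{"slide":[0,0,-40],"dr":[0,0,0],"jaw":0.2},{"slide":[0,0,-85],"dr":[0,0,0],"jaw":0},{"slide":[0,0,-120],"dr":[0,0,0],"jaw":0},{"slide":[-45,-30,-120],"dr":[0,0,0],"jaw":0},{"slide":[-90,-60,-120],"dr":[0,0,0],"jaw":0},{"slide":[-135,-90,-120],"dr":[0,0,0],"jaw":0},{"slide":[-180,-90,-120],"dr":[0,0,0],"jaw":0},{"slide":[-180,-90,-120],"dr":[0,0,0],"jaw":0},{"slide":[-180,-90,-120],"dr":[0,0,0],"jaw":0}])

```text
t: 38.8
tool_pos: [0.3961, 0.2133, 0.3503]
orientation: [2.224, 2.218, 0.002]
force: [0.4, 0.4, -0.4]
opening: 0.0932
gripper_force: 0.0
```

```bash
python3 - <<'E'
from h import *
for n,w in(('top',(165,235,95,170)),('scene',(240,330,395,475))):
    im,d=grab(n,n+'9');P=cloud(n,d)[w[0]:w[1],w[2]:w[3]]
    p=P[(P[...,2]>.073)&(P[...,2]<.09)][:,:2].astype(np.float32)*1000
    if len(p)>10: print(n,cv2.minEnclosingCircle(p),cv2.minAreaRect(p)[0],len(p))
E
```

```text
top ((502.4951477050781, 402.35833740234375), 11.589818954467773) (503.8701171875, 402.89019775390625) 15
scene ((487.9983825683594, 395.828369140625), 21.596708297729492) (488.31781005859375, 395.67022705078125) 151
```

View pics/scene9.png

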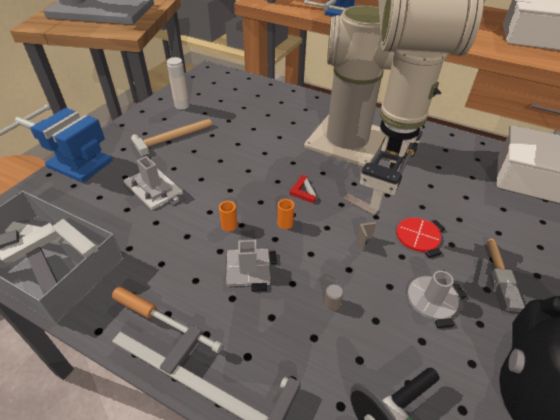

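View pics/top9.png

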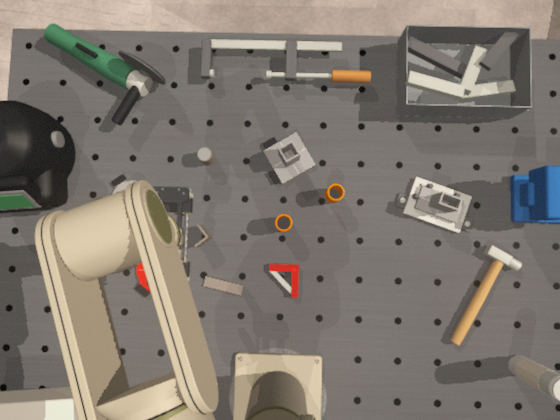

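The final views show all three tubes upright and centred: rect at scene (148,175), square (248,255), round (439,285). Round against flange centre differs by about 2 mm in that view. The solid bar (334,297), angle (367,236), orange tubes and red flange are untouched, and the arm is clear.

```bash
python3 -c "
from h import *
print(close_job())"
```

```text
the job is handed in; nothing more can be done
None
```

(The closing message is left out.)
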